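Release the label printer's hidden safety catch, raise its hood and load the roll

ROBOT

A 6-joint arm with a two-finger parallel gripper is mounted at the origin on a cart in front of the work surface, level with it; the furniture and walls round the work are solid. World frame = base frame: x ahead of the robot, y to its left, z up, the work surface at z = 0. Lengths are in m, angles in rad, forces in N, time in s.
With the tool pointing down it reaches from about 0.425 to 0.95 m from the base axis. Payload 3.5 kg.
Tool frame: the origin (TCP) lies on the centre line of the jaws, within the pads' length; the fingertips stand 17 mm ahead of it and the grasp point (between the pads) lies 2 mm behind it; z points along the fingers, y is the line along which they close (so a half turn about z gives the same grasp; the last joint's range is limited). The gripper opens to 85 mm and grips with 20 to 120 N. Pads are 22 mm wide; open, the fingers measure 114 mm over their backs; the gripper's body (76 mm by 85 mm) begins 54 mm behind the grasp point. The pads swing forward as they close: fully open they stand 13 mm farther back than shut.
Start: joints at [-1.292, 0.286, 1.577, -0, 1.279, -0.15], TCP at [0.281, -0.614, 0.248] pointing down, gripper open.
Joint ranges: [-2.77, 2.77], [-0.9, 2.22], [0.21, 2.48], [-1.53, 4.67], [0.24, 2.81], [-2.84, 2.84]. Speed limits (rad/s): [2.79, 2.79, 3.14, 3.14, 3.14, 3.14].

INTERFACE

Orientations are given as a unit quaternion [x, y, z, w].
In Python, from plant import ctrl gives the robot as it stands. The module is installed in compiled form; this text tells all that it offers.
- The arm moves only by the tool drive_tool, never from a script. Its argument "moves" is a list of rows, each a list of 3 entries, a list of its own where there are three numbers: the turn, a rotation vector about the tool's x, y, z in rad, then the shift along the tool's x, y, z in m, then the finger opening in m, from 0 to 0.0854. A call has 1 to 5 rows; each row shifts and turns the commanded pose from where the row before left it, along the tool's axes as they then stand; what a row does not reach is not made up. A row lasts 1/8 s, in which the tool goes at most 62.5 mm and 10.7 degrees, less where a joint would pass 70% of its speed; a pose out of reach is approached as far as the arm can. A call with a gripper value outside its range is refused whole. The fingers move at their own pace and stop on an object; "grip_force" is the grip in N (left out, the last holds). Time passes only in rows, so rows that do not move let the fingers close. It gives the time, the measured TCP pose, the force, the opening and the grip force at its end, in the units of the state.
- ctrl.get_state(): the state, without advancing time (a new reading comes with each control period).
- ctrl.read_camera(name): name is "scene" or "top" or "wrist"; returns a dict with "image" (384x512x3 uint8, red, green, blue), "fx", "fy", "cx", "cy" (pixels), "R" (3x3) and "t" (3): a world point X has camera coordinates R X + t. Camera axes: x right, y down, z forward; pixel columns grow to the right and rows downward; lengths in m; the calibration is good to about 2 mm. A picture is of the moment at which its call begins. There is no depth.
- ctrl.sign_off(): hands the job in; it is judged then, once.
The state is a dict: "time": time; "qpos": joint angles; "dq": joint speeds; "joint_efforts": joint torques, N m; "eef_pos": TCP position; "tcp_rot": TCP orientation; "contact_force": force on the tool from outside, world axes, zero at the start; "wrist_torque": the same for the moment, N m; "opening": opening from 0.0 (shut) to 1.0 (fully open); "finger_force": force on a finger pad.
Only numpy, scipy, OpenCV 4.12 (cv2) and the standard library are available. Lean on these libraries where they do the work, as an engineer would, in place of code of your own. Each camera call takes 0.05 s, during which the arm holds its last target. There are 200 camera calls.

TASK

The label printer's hood has popped up and hangs on its hidden safety catch: reach under the raised front edge, feel for the catch's tab, push it gently aside to the printer's left (+y) and lift the hood past it while you hold it there. Swing the hood up until it stands upright by itself, then seat the pink roll of tape flat on the hub inside. Never press or pry hard on the printer, and leave the other things on the desk where they are.

Things in the scene. Friction and masses are not known exactly. Their poses are not given: they have to be found in the camera images.
- printer: Label printer fixed to the desk: dark grey chassis 180 (x) x 212 (y) x 70 mm high, white hood above. Origin on the desk under the chassis' middle; x from its front edge to its hinge (away from the robot), y to its left side, z up. Front part open above 70 mm; side cheeks 11 mm thick (outside y +-106) only behind x=-22, to 130 mm high. At most 25 N may be pressed on printer, hood or catch.
- hood_edge (a point): Middle of the hood's lower front edge, moves with the hood, 165 mm from the hinge line and 4 mm below its level; as found at printer x=-85 mm, 135 mm above the desk: 65 mm of free height under it, open in front and at both sides. The hood is a plate 212 mm wide (y), 10 mm thick, level as found.
- hood_hinge (a point): Middle of the hood's hinge line, which runs along the printer's y: printer x=+80 mm, 139 mm above the desk. Fixed.
- hood (a joint): Opening angle of the hood in rad: 0 = popped up and level as found, 1.57 = upright, stop at 1.75. A stiff hinge (friction) holds it at any angle; about 4 N at the front edge lifts it.
- catch_zone (a point): Fixed point on the printer, middle of the region where the hidden catch's tab may rest. Tab: black upright blade 6 mm thick in y, 26 mm long in x (2 to 28 mm behind the hood's front edge), 93 to 119 mm above the desk. Its place along y is NOT given, differs each start (0 to 40 mm either side of this point) and must be felt for. To release: push its -y face to +y.
- catch_post (a point): Fixed point 56 mm behind the hood's front edge; an upright post (18 mm thick, to 132 mm high) at this x, in line with the tab along x, is the tab's pivot. Spring at the tab: 3.4 N to start, 8 N at the stop. The hood is free after 13 mm of push at the tab, hard stop at 16 mm (at its front end 15 and 20). Springs back when let go; once the hood's front edge is 25 mm up it cannot catch again.
- hood_rail (a point): Middle of the steel rail along y (176 mm long) under the hood, 34 to 50 mm behind the front edge, hanging 16 mm below the underside. The catch's hook lies 2 mm above its flange and stops the hood after about 0.015 rad; lifting before the tab is pushed far enough only loads and jams the hook.
- hub (a point): On the printer: centre of the white round rest plate (68 mm across, 73 mm above the desk) at the foot of the hub; 13 mm behind the printer's origin (its +x). The hub is a post 25 mm thick, tapering to 19 mm, 14 mm high, that the hole of the roll goes over.
- roll_center (a point): Centre of the pink paper tape roll lying flat on the desk, half-way up: a ring 52 mm across, hole about 34 mm, 18 mm high, 30 g. Its z axis is the ring's axis. Seated on the hub's rest plate its centre is 9 mm above point hub.
- tape_green: Smaller green roll of tape (50 mm across), a bystander. Origin: centre of its underside.
- mug: Mug, 80 mm wide, 79 mm high, a bystander. Origin: centre of its underside.
- stapler: Stapler, 135 x 34 x 46 mm, a bystander. Origin: centre of its underside.
- phone: Phone lying flat, 146 x 72 x 8 mm, a bystander. Origin: centre of its underside.
- roll: The same pink roll by its underside: origin at the centre of its underside, z along the ring's axis.

How it is judged:
On the way, in this order (a step that is already met when the one before it is completed fails the run):
1. the hood has been lifted past the safety catch (value of joint hood above 0.3 rad), for 0.1 s.
2. the hood stands upright (value of joint hood above 1.45 rad), for 0.2 s.
At the end, for the whole second after the job is handed in: The hood stands upright by itself (at least 1.45 rad open), and the pink roll lies flat and at rest on the hub's plate, round the hub (centre within 8 mm of the hub's axis and within 4 mm of its seated height) (value of joint hood above 1.45 rad and velocity of joint hood below 0.05 rad/s and horizontal distance between roll_center and hub below 0.008 m and z of roll_center in the frame of hub between 0.005 and 0.012 m and angle between roll_center's own z axis and vertical below 0.12 rad and linear speed of roll below 0.02 m/s); the robot touches nothing.
It fails at once if the robot presses or pries on the printer, its hood or its catch with more than 25 N (contact force between printer and the fingers above 25 N or contact force between printer and the arm above 25 N).
It fails at once if a bystander is moved by more than 30 mm (distance of any of tape_green, mug, stapler, phone from where it was at the start of the episode above 0.03 m).
It also fails if it takes over 72 s, if anything falls off the work surface, if the arm or the gripper's body presses on something with over 40 N, if the wrist force passes 120 N, or if a joint passes its speed limit or range.

## Working session

There is one attempt and no reset: what is moved stays moved. The work goes in short steps, Python scripts to look and compute and a tool call to move; the robot and the scene stay as the last step left them, time stands still between calls to the robot, and variables do not carry over. Pictures are saved under pics/ and viewed, at most 14 in all, crops included, and the job is handed in when it is done.

Besides the shell and the picture viewer there is one more tool, called after "Emit:" by a JSON object that holds its "api" and its "payload", one argument or row to a line. drive_tool: Moves the arm, as the interface text tells. Its arguments: {"type":"object","properties":{"moves":{"type":"array","items":{"type":"array"}},"grip_force":{"type":"number"}},"required":["moves"]}

```bash
mkdir -p pics
python3 - <<'E'
from plant import ctrl
import cv2,numpy as np
for n in("scene","top"):
    c=ctrl.read_camera(n);cv2.imwrite(f"pics/{n}0.png",c["image"][:,:,::-1]);np.savez(f"{n}0.npz",**c)
    print(n,c["fx"],c["cx"],c["cy"],c["R"].round(4).tolist(),c["t"].round(4).tolist())
s=ctrl.get_state();print(s)
E
```

```text
scene 457.24834975533065 245.36837859100808 190.1143119266569 [[-0.7063, -0.7077, 0.0189], [-0.4534, 0.4317, -0.7798], [0.5436, -0.5593, -0.6258]] [0.3534, 0.4046, 1.193]
top 404.47236171202354 263.52052548975075 185.243344844623 [[0.0136, -0.9999, -0.0011], [-0.9695, -0.0129, -0.2448], [0.2448, 0.0044, -0.9696]] [-0.0962, 0.6133, 1.1862]
{'time': 0.1, 'qpos': array([-1.29200038e+00,  2.87124522e-01,  1.57806349e+00, -1.27538091e-05,
        1.27861855e+00, -1.50001608e-01]), 'dq': array([-3.53966899e-05, -1.19732348e-03, -4.26794565e-03, -1.33059408e-03,
       -9.68142593e-05,  1.05344860e-03]), 'joint_efforts': array([ 5.75777594e-04, -4.07299554e+01, -2.93697149e+01, -1.33790099e-04,
        3.43290252e-03,  1.47128935e-05]), 'eef_pos': array([ 0.28051298, -0.61331962,  0.24703603]), 'tcp_rot': array([ 9.77103496e-01,  2.12761681e-01, -7.73274119e-05, -1.10426689e-03]), 'contact_force': array([ 0.14097773, -0.32740334, -0.44490907]), 'wrist_torque': array([ 0.0201784 , -0.02649065,  0.04738348]), 'finger_force': 0.0, 'opening': 1.00405327050691}
```

View pics/scene0.png

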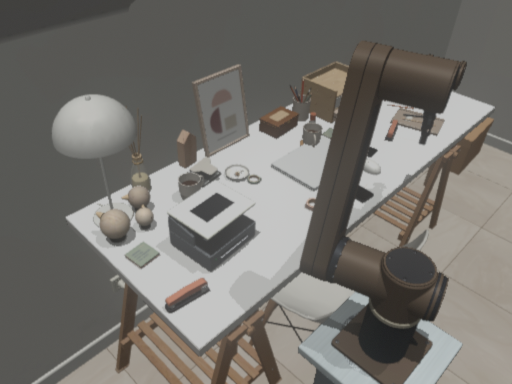

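View pics/top0.png

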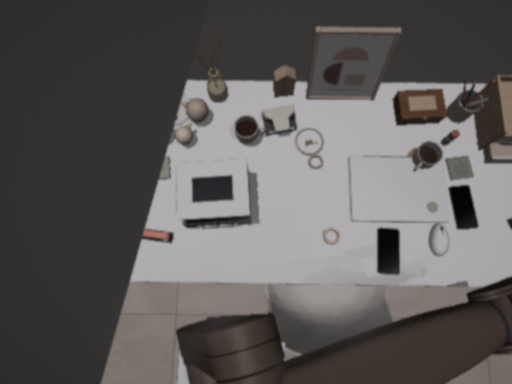

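Scene and top views show the printer with its white hood at top pixels (177–250, 160–218), front facing the robot. The pink roll is at top (331,236), and the stapler is at (157,236), just in front and to the left. The phone is at (388,250).

```bash
cat > h.py <<'E'
import numpy as np,cv2
from plant import ctrl
from scipy.spatial.transform import Rotation as Ro
def ray(c,u,v,z):
    R,t=c["R"],c["t"];o=-R.T@t
    d=R.T@np.array([(u-c["cx"])/c["fx"],(v-c["cy"])/c["fy"],1.]);return o+d*(z-o[2])/d[2]
def proj(c,X):
    p=c["R"]@np.array(X)+c["t"];return np.array([c["fx"]*p[0]/p[2]+c["cx"],c["fy"]*p[1]/p[2]+c["cy"]])
E
python3 - <<'E'
from h import *
c=dict(np.load("top0.npz"));im=c["image"]
cv2.imwrite("pics/c0.png",cv2.resize(im[140:270,130:350,::-1],None,fx=3.6,fy=3.6,interpolation=cv2.INTER_CUBIC))
hsv=cv2.cvtColor(im,cv2.COLOR_RGB2HSV)
print(im[236,320:345].tolist())
s=(hsv[...,1]>50)&(hsv[...,2]>90);s[:215]=0;s[260:]=0;s[:,:310]=0;s[:,350:]=0
v,u=np.nonzero(s);print(len(u),u.min(),u.max(),v.min(),v.max(),ray(c,(u.min()+u.max())/2,(v.min()+v.max())/2,.013))
for p in((177,160),(247,160),(250,218),(175,217)):print(p,ray(c,*p,.145))
E
```

```text
[[175, 172, 175], [172, 169, 171], [157, 153, 154], [139, 129, 128], [148, 131, 124], [157, 141, 134], [165, 156, 154], [173, 168, 169], [175, 172, 174], [175, 173, 175], [175, 173, 175], [176, 174, 176], [176, 173, 176], [175, 173, 175], [173, 171, 173], [166, 163, 165], [148, 143, 144], [128, 116, 112], [142, 122, 114], [160, 142, 137], [167, 158, 157], [172, 168, 171], [175, 172, 175], [176, 173, 175], [175, 172, 175]]
1 338 338 235 235 [ 0.47036296 -0.32683583  0.013     ]
(177, 160) [0.67166861 0.17182902 0.145     ]
(247, 160) [ 0.67444394 -0.03770266  0.145     ]
(250, 218) [ 0.49915666 -0.0505033   0.145     ]
(175, 217) [0.49916905 0.16622228 0.145     ]
```

View pics/c0.png

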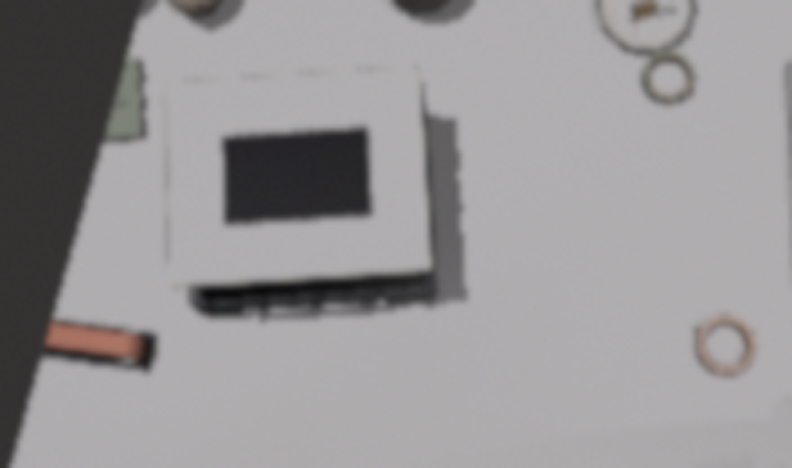

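The crop shows the hood front corners at crop (172,287) and (432,270), the back corners at (168,80) and (420,65), and the dark window between them. The pink roll's centre is at crop (725,346). The printer is yawed by a few degrees.

Run:
```python
from h import *
c=dict(np.load("top0.npz"))
f=lambda p,z:ray(c,130+p[0]/3.6-.36,140+p[1]/3.6-.36,z)
P=[f(p,.145) for p in((172,287),(432,270),(420,65),(168,80))]
for p in P:print(p)
d=P[0]-P[1];print("yaw front",np.arctan2(-d[0],d[1]),np.linalg.norm(d)); d=P[3]-P[2];print("yaw back",np.arctan2(-d[0],d[1]),np.linalg.norm(d))
W=[f(p,.145) for p in((223,140),(368,128),(371,213),(227,223))]
d=W[0]-W[1];print(np.arctan2(-d[0],d[1]));d=W[3]-W[2];print(np.arctan2(-d[0],d[1]));d=W[0]-W[3];print(np.arctan2(d[1],d[0]));d=W[1]-W[2];print(np.arctan2(d[1],d[0]))
print("roll",f((725,346),.012),"stapler end",f((152,368),.03),f((155,335),.03))
```

```text
[0.49237648 0.15878333 0.145     ]
[ 0.5089638  -0.04924801  0.145     ]
[ 0.68165248 -0.03545384  0.145     ]
[0.6658112 0.1735174 0.145    ]
yaw front 0.07956638715522762 0.20869158102217567
yaw back 0.07566131953001529 0.20957080643809034
0.0991100783287151
0.08435295694718582
0.10345003291912473
0.06672696419926348
roll [ 0.46779898 -0.30475489  0.012     ] stapler end [0.43969929 0.19661007 0.03      ] [0.46844193 0.19597276 0.03      ]
```

```bash
cat >> h.py <<'E'
TH=.08
ORG=np.array([.5854,.0616,0.])
RP=Ro.from_euler("z",TH)
def W(p): return ORG+RP.apply(p)          # printer -> world
def L(p): return RP.inv().apply(np.array(p)-ORG)
def tool(tilt,az=TH):
    "tilt 0 = down, pi/2 = horizontal forward; tool y in the forward/up plane"
    f=np.array([np.cos(az),np.sin(az),0]);d=np.array([0,0,-1.])
    z=np.cos(tilt)*d+np.sin(tilt)*f;y=np.cos(tilt)*f-np.sin(tilt)*d
    return Ro.from_matrix(np.c_[np.cross(y,z),y,z])
def plan(pos,R,n=None,cur=None):
    s=ctrl.get_state();p=s["eef_pos"];r=Ro.from_quat(s["tcp_rot"])
    if cur: p,r=cur
    rv=(r.inv()*R).as_rotvec();n=n or int(np.ceil(max(np.linalg.norm(rv)/.18,np.linalg.norm(pos-p)/.06)))
    print("q",s["qpos"].round(3).tolist(),"F",s["contact_force"].round(1).tolist(),"n",n)
    for i in range(n):
        rr=r*Ro.from_rotvec(rv*(i+1)/n)
        print([ (rv/n).round(3).tolist(), rr.inv().apply((pos-p)/n).round(4).tolist()])
def st():
    s=ctrl.get_state();r=Ro.from_quat(s["tcp_rot"])
    z=r.apply([0,0,1]);print("t",round(s["time"],2),"q",s["qpos"].round(3).tolist(),"P(printer)",L(s["eef_pos"]).round(4).tolist(),"w",s["eef_pos"].round(4).tolist(),"z",RP.inv().apply(z).round(3).tolist(),"y",RP.inv().apply(r.apply([0,1,0])).round(3).tolist(),"F",RP.inv().apply(s["contact_force"]).round(2).tolist())
E
python3 -c "
from h import *
plan(np.array([.43,-.03,.30]),tool(0.))"
```

```text
q [-1.292, 0.287, 1.578, -0.0, 1.279, -0.15] F [0.1, -0.3, -0.4] n 11
[[-0.0, -0.0, -0.111], [0.0389, -0.0385, -0.0047]]
[[-0.0, -0.0, -0.111], [0.0429, -0.034, -0.0047]]
[[-0.0, -0.0, -0.111], [0.0464, -0.029, -0.0047]]
[[-0.0, -0.0, -0.111], [0.0494, -0.0237, -0.0048]]
[[-0.0, -0.0, -0.111], [0.0517, -0.018, -0.0048]]
[[-0.0, -0.0, -0.111], [0.0534, -0.0122, -0.0048]]
[[-0.0, -0.0, -0.111], [0.0544, -0.0062, -0.0048]]
[[-0.0, -0.0, -0.111], [0.0547, -0.0001, -0.0048]]
[[-0.0, -0.0, -0.111], [0.0544, 0.0059, -0.0048]]
[[-0.0, -0.0, -0.111], [0.0534, 0.0119, -0.0048]]
[[-0.0, -0.0, -0.111], [0.0518, 0.0178, -0.0048]]
```

Emit:
{"api": "drive_tool", "payload": {
  "moves": [
    [[0, 0, -0.111], [0.039, -0.038, -0.005], 0.025],
    [[0, 0, -0.111], [0.043, -0.034, -0.005], 0.025],
    [[0, 0, -0.111], [0.046, -0.029, -0.005], 0.025],
    [[0, 0, -0.111], [0.049, -0.024, -0.005], 0.025],
    [[0, 0, -0.111], [0.052, -0.018, -0.005], 0.025]
  ],
  "grip_force": 20
}}

```text
time: 0.72
eef_pos: [0.3775, -0.3564, 0.273]
tcp_rot: [0.881, 0.474, 0.0, -0.0]
contact_force: [0.3, -0.2, -0.4]
opening: 0.29
finger_force: 0.0
```

Emit:
{"api": "drive_tool", "payload": {
  "moves": [
    [[0, 0, -0.111], [0.053, -0.012, -0.005], 0.025],
    [[0, 0, -0.111], [0.054, -0.006, -0.005], 0.025],
    [[0, 0, -0.111], [0.055, 0, -0.005], 0.025],
    [[0, 0, -0.111], [0.054, 0.006, -0.005], 0.025],
    [[0, 0, -0.111], [0.053, 0.012, -0.005], 0.025]
  ]
}}

```text
time: 1.35
eef_pos: [0.4746, -0.102, 0.2982]
tcp_rot: [0.717, 0.697, -0.0, -0.0]
contact_force: [1.0, -0.5, 0.1]
opening: 0.292
finger_force: 0.0
```

Emit:
{"api": "drive_tool", "payload": {
  "moves": [
    [[0, 0, -0.111], [0.052, 0.018, -0.005], 0.025],
    [[0, 0, 0], [0, 0, 0], 0.025]
  ]
}}

```text
time: 1.6
eef_pos: [0.4947, -0.0493, 0.3034]
tcp_rot: [0.676, 0.737, 0.0, -0.0]
contact_force: [-0.3, 0.1, 0.4]
opening: 0.293
finger_force: 0.0
```

```bash
python3 -c "
from h import *
st()
plan(np.array([.43,-.03,.30]),tool(0.8))"
```

```text
t 1.6 q [-0.304, -0.154, 1.94, 0.001, 1.356, -0.389] P(printer) [-0.0993, -0.1033, 0.3034] w [0.4947, -0.0493, 0.3034] z [0.0, 0.0, -1.0] y [1.0, 0.005, 0.0] F [-0.26, 0.15, 0.36]
q [-0.304, -0.154, 1.94, 0.001, 1.356, -0.389] F [-0.3, 0.1, 0.4] n 5
[[-0.16, -0.001, 0.001], [0.0049, -0.0125, -0.0013]]
[[-0.16, -0.001, 0.001], [0.0049, -0.0121, -0.0033]]
[[-0.16, -0.001, 0.001], [0.0049, -0.0115, -0.0052]]
[[-0.16, -0.001, 0.001], [0.0049, -0.0105, -0.007]]
[[-0.16, -0.001, 0.001], [0.0049, -0.0093, -0.0086]]
```

```bash
sed -i 's/rr=r\*Ro.from_rotvec(rv\*(i+1)\/n)/rr=r*Ro.from_rotvec(rv*i\/n)/' h.py && python3 -c "
from h import *
plan(np.array([.42,-.16,.26]),tool(1.57,.87),10)"
```

```text
q [-0.304, -0.154, 1.94, 0.001, 1.356, -0.389] F [-0.3, 0.1, 0.4] n 10
[[-0.148, 0.061, -0.061], [-0.0104, -0.0084, 0.0043]]
[[-0.148, 0.061, -0.061], [-0.01, -0.0095, 0.0024]]
[[-0.148, 0.061, -0.061], [-0.0095, -0.0103, 0.0003]]
[[-0.148, 0.061, -0.061], [-0.0088, -0.0108, -0.0018]]
[[-0.148, 0.061, -0.061], [-0.008, -0.0109, -0.0039]]
[[-0.148, 0.061, -0.061], [-0.007, -0.0106, -0.006]]
[[-0.148, 0.061, -0.061], [-0.006, -0.0099, -0.0079]]
[[-0.148, 0.061, -0.061], [-0.0048, -0.009, -0.0097]]
[[-0.148, 0.061, -0.061], [-0.0037, -0.0077, -0.0112]]
[[-0.148, 0.061, -0.061], [-0.0025, -0.0061, -0.0124]]
```

Emit:
{"api": "drive_tool", "payload": {
  "moves": [
    [[-0.148, 0.061, -0.061], [-0.01, -0.008, 0.004], 0.025],
    [[-0.148, 0.061, -0.061], [-0.01, -0.01, 0.002], 0.025],
    [[-0.148, 0.061, -0.061], [-0.01, -0.01, 0], 0.025],
    [[-0.148, 0.061, -0.061], [-0.009, -0.011, -0.002], 0.025],
    [[-0.148, 0.061, -0.061], [-0.008, -0.011, -0.004], 0.025]
  ]
}}

```text
time: 2.22
eef_pos: [0.4553, -0.1091, 0.2827]
tcp_rot: [0.508, 0.768, 0.365, 0.137]
contact_force: [-0.9, -0.1, -0.8]
opening: 0.291
finger_force: 0.0
```

```bash
python3 -c "
from h import *
st()
plan(np.array([.42,-.16,.26]),tool(1.57,.87),5)"
```

```text
t 2.23 q [-0.842, -0.386, 2.289, 0.846, 1.27, -1.523] P(printer) [-0.1433, -0.1598, 0.2827] w [0.4553, -0.1091, 0.2827] z [0.614, 0.374, -0.695] y [0.695, 0.162, 0.7] F [-0.9, 0.02, -0.8]
q [-0.842, -0.386, 2.289, 0.846, 1.27, -1.523] F [-0.9, -0.1, -0.8] n 5
[[-0.147, 0.063, -0.061], [-0.0065, -0.0102, -0.0053]]
[[-0.147, 0.063, -0.061], [-0.0055, -0.0096, -0.0071]]
[[-0.147, 0.063, -0.061], [-0.0045, -0.0088, -0.0088]]
[[-0.147, 0.063, -0.061], [-0.0034, -0.0076, -0.0102]]
[[-0.147, 0.063, -0.061], [-0.0022, -0.0062, -0.0114]]
```

Emit:
{"api": "drive_tool", "payload": {
  "moves": [
    [[-0.147, 0.063, -0.061], [-0.007, -0.01, -0.005], 0.025],
    [[-0.147, 0.063, -0.061], [-0.006, -0.01, -0.007], 0.025],
    [[-0.147, 0.063, -0.061], [-0.005, -0.009, -0.009], 0.025],
    [[-0.147, 0.063, -0.061], [-0.003, -0.008, -0.01], 0.025],
    [[-0.147, 0.063, -0.061], [-0.002, -0.006, -0.011], 0.025]
  ]
}}

```text
time: 2.85
eef_pos: [0.4203, -0.1607, 0.2589]
tcp_rot: [0.245, 0.664, 0.664, 0.242]
contact_force: [0.3, 0.1, -0.2]
opening: 0.291
finger_force: 0.0
```

```bash
python3 -c "
from h import *
st()
plan(W([-.14,-.10,.106]),tool(1.57,.87),5)"
```

```text
t 2.85 q [-1.132, 0.077, 2.288, 1.255, 1.865, -2.409] P(printer) [-0.1823, -0.2084, 0.2589] w [0.4203, -0.1607, 0.2589] z [0.706, 0.709, -0.001] y [0.004, -0.001, 1.0] F [0.3, 0.06, -0.2]
q [-1.132, 0.077, 2.288, 1.255, 1.865, -2.409] F [0.3, 0.1, -0.2] n 5
[[-0.0, 0.001, -0.001], [0.0092, -0.0306, 0.0214]]
[[-0.0, 0.001, -0.001], [0.0092, -0.0306, 0.0214]]
[[-0.0, 0.001, -0.001], [0.0092, -0.0306, 0.0214]]
[[-0.0, 0.001, -0.001], [0.0092, -0.0306, 0.0214]]
[[-0.0, 0.001, -0.001], [0.0092, -0.0306, 0.0214]]
```

```bash
cat > kin.py <<'E'
from h import *
from scipy.optimize import least_squares
D=[([-1.292,.287,1.578],[.2805,-.6133,.2470],[0,0,-1]),([-.304,-.154,1.94],[.4947,-.0493,.3034],[0,0,-1]),
([-.842,-.386,2.289],[.4553,-.1091,.2827],RP.apply([.614,.374,-.695])),([-1.132,.077,2.288],[.4203,-.1607,.2589],RP.apply([.706,.709,-.001]))]
def wr(q,k):
    h,l1,l2,a,e,lat=k;s=q[1]+q[2]
    r=a+l1*np.sin(q[1])+l2*np.sin(s)+e*np.cos(s);z=h+l1*np.cos(q[1])+l2*np.cos(s)-e*np.sin(s)
    c,si=np.cos(q[0]),np.sin(q[0]);return np.array([c*r-si*lat,si*r+c*lat,z])
def res(k): return np.concatenate([wr(q,k[:6])+k[6]*np.array(z)-p for q,p,z in D]+[.01*np.array([k[3],k[4]])])
S=least_squares(res,[.25,.44,.57,0,0,.1,.25]);K=S.x
if __name__=="__main__":
    print(K.round(4),np.abs(S.fun).max())
    for phi in(25,35,45):
      for y in(-.09,-.03,.03):
        p=W([-.085+.02-.017*np.cos(np.radians(phi)),y,.104]);az=TH+np.radians(phi)
        w=p-K[6]*np.array([np.cos(az),np.sin(az),0])
        best=least_squares(lambda q:wr(q,K)-w,[-.9,.3,2.3])
        print(phi,y,w.round(3),best.x.round(3),np.linalg.norm(best.fun).round(4))
E
python3 kin.py
```

```text
[2.402e-01 4.423e-01 5.718e-01 4.000e-04 2.040e-02 1.010e-01 2.321e-01] 0.00023389541079238407Traceback (most recent call last):
  File "kin.py", line 17, in <module>
    best=least_squares(lambda q:wr(q,K)-w,[-.9,.3,2.3])
    return func(*args, **kwargs)
    vector_fun = VectorFunction(
        fun_wrapped,
    ...<6 lines>...
        workers=workers
    )
    self._update_fun()
    ~~~~~~~~~~~~~~~~^^
    self.f = self.fun_wrapped(xp_copy(self.x))
             ~~~~~~~~~~~~~~~~^^^^^^^^^^^^^^^^^
    return np.atleast_1d(self.fun(x))
                         ~~~~~~~~^^^
    return self.f(x, *self.args, **self.kwargs)
           ~~~~~~^^^^^^^^^^^^^^^^^^^^^^^^^^^^^^
  File "kin.py", line 17, in <lambda>
    best=least_squares(lambda q:wr(q,K)-w,[-.9,.3,2.3])
                                ~~^^^^^
  File "kin.py", line 6, in wr
    h,l1,l2,a,e,lat=k;s=q[1]+q[2]
    ^^^^^^^^^^^^^^^
ValueError: too many values to unpack (expected 6)
```

Excellent fit (0.2 mm). Now check the reach.

```bash
sed -i 's/wr(q,K)-w/wr(q,K[:6])-w/' kin.py && python3 kin.py; python3 -c "
from h import *
plan(W([-.135,-.095,.103]),tool(1.57,TH+.61),5)"
```

```text
[2.402e-01 4.423e-01 5.718e-01 4.000e-04 2.040e-02 1.010e-01 2.321e-01] 0.00023389541079238407
25 -0.09 [ 0.311 -0.149  0.104] [-0.745  0.377  2.434] 0.0
25 -0.03 [ 0.306 -0.089  0.104] [-0.607  0.349  2.491] 0.0
25 0.03 [ 0.301 -0.03   0.104] [-0.438  0.331  2.526] 0.0
35 -0.09 [ 0.335 -0.182  0.104] [-0.766  0.418  2.353] 0.0
35 -0.03 [ 0.33  -0.122  0.104] [-0.646  0.386  2.417] 0.0
35 0.03 [ 0.325 -0.063  0.104] [-0.5    0.363  2.463] 0.0
45 -0.09 [ 0.365 -0.211  0.104] [-0.765  0.464  2.264] 0.0
45 -0.03 [ 0.361 -0.151  0.104] [-0.658  0.429  2.332] 0.0
45 0.03 [ 0.356 -0.091  0.104] [-0.53   0.402  2.384] 0.0
q [-1.132, 0.077, 2.288, 1.255, 1.865, -2.409] F [0.3, 0.1, -0.2] n 5
[[-0.0, -0.035, -0.001], [0.0092, -0.0312, 0.0228]]
[[-0.0, -0.035, -0.001], [0.01, -0.0312, 0.0224]]
[[-0.0, -0.035, -0.001], [0.0108, -0.0312, 0.0221]]
[[-0.0, -0.035, -0.001], [0.0116, -0.0312, 0.0217]]
[[-0.0, -0.035, -0.001], [0.0124, -0.0312, 0.0212]]
```

Emit:
{"api": "drive_tool", "payload": {
  "moves": [
    [[0, -0.035, 0], [0.009, -0.031, 0.023], 0.02],
    [[0, -0.035, 0], [0.01, -0.031, 0.022], 0.02],
    [[0, -0.035, 0], [0.011, -0.031, 0.022], 0.02],
    [[0, -0.035, 0], [0.012, -0.031, 0.022], 0.02],
    [[0, -0.035, 0], [0.012, -0.031, 0.021], 0.02]
  ]
}}

```text
time: 3.48
eef_pos: [0.4581, -0.043, 0.1028]
tcp_rot: [0.304, 0.642, 0.638, 0.299]
contact_force: [0.1, -0.0, -0.3]
opening: 0.233
finger_force: 0.0
```

```bash
python3 -c "
from h import *
st()
plan(W([-.079,-.092,.103]),tool(1.57,TH+.61),3)
c=ctrl.read_camera('scene');cv2.imwrite('pics/s1.png',cv2.resize(c['image'][130:310,110:350,::-1],None,fx=3.2,fy=3.2,interpolation=cv2.INTER_CUBIC))"
```

```text
t 3.48 q [-0.903, 0.368, 2.448, 1.546, 1.571, -2.812] P(printer) [-0.1353, -0.0941, 0.1028] w [0.4581, -0.043, 0.1028] z [0.819, 0.574, -0.008] y [0.009, 0.001, 1.0] F [0.1, -0.01, -0.28]
q [-0.903, 0.368, 2.448, 1.546, 1.571, -2.812] F [0.1, -0.0, -0.3] n 3
[[-0.002, -0.0, -0.001], [-0.0102, 0.0002, 0.0158]]
[[-0.002, -0.0, -0.001], [-0.0102, 0.0002, 0.0158]]
[[-0.002, -0.0, -0.001], [-0.0102, 0.0001, 0.0158]]
```

View pics/s1.png

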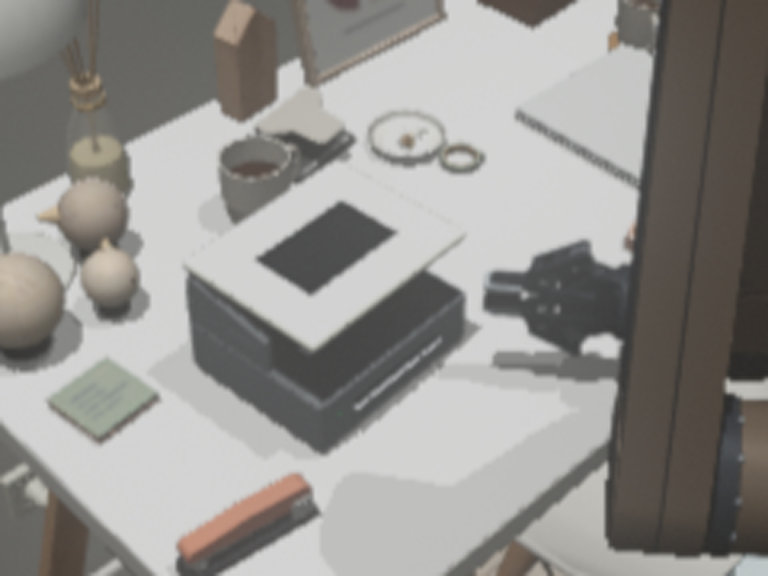

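The view shows the gripper to the right and front of the printer with the fingertips at crop (490,290), level with the gap under the hood. Joint 6 is near its limit, so I'll turn the tool half a turn about z.

Emit:
{"api": "drive_tool", "payload": {
  "moves": [
    [[0, 0, 0.185], [0, 0, 0], 0.02],
    [[0, 0, 0.185], [0, 0, 0], 0.02],
    [[0, 0, 0.185], [0, 0, 0], 0.02],
    [[0, 0, 0.185], [0, 0, 0], 0.02],
    [[0, 0, 0.185], [0, 0, 0], 0.02]
  ]
}}

```text
time: 4.15
eef_pos: [0.4581, -0.0441, 0.1044]
tcp_rot: [0.559, 0.438, 0.704, -0.02]
contact_force: [0.2, -0.4, 1.3]
opening: 0.239
finger_force: 0.0
```

Emit:
{"api": "drive_tool", "payload": {
  "moves": [
    [[0, 0, 0.185], [0, 0, 0], 0.02],
    [[0, 0, 0.185], [0, 0, 0], 0.02],
    [[0, 0, 0.185], [0, 0, 0], 0.02],
    [[0, 0, 0.185], [0, 0, 0], 0.02],
    [[0, 0, 0.185], [0, 0, 0], 0.02]
  ]
}}

```text
time: 4.78
eef_pos: [0.4581, -0.0441, 0.1044]
tcp_rot: [0.695, 0.142, 0.621, -0.332]
contact_force: [-1.9, -0.9, 0.7]
opening: 0.235
finger_force: 0.0
```

Emit:
{"api": "drive_tool", "payload": {
  "moves": [
    [[0, 0, 0.185], [0, 0, 0], 0.02],
    [[0, 0, 0.185], [0, 0, 0], 0.02],
    [[0, 0, 0.185], [0, 0, 0], 0.02],
    [[0, 0, 0.185], [0, 0, 0], 0.02],
    [[0, 0, 0.185], [0, 0, 0], 0.02]
  ]
}}

```text
time: 5.4
eef_pos: [0.4581, -0.0441, 0.1044]
tcp_rot: [0.686, -0.183, 0.408, -0.575]
contact_force: [0.4, -0.3, 0.6]
opening: 0.233
finger_force: 0.0
```

Emit:
{"api": "drive_tool", "payload": {
  "moves": [
    [[0, 0, 0.185], [0, 0, 0], 0.02],
    [[0, 0, 0.182], [0, 0, 0], 0.02],
    [[0, 0, 0], [0, 0, 0], 0.02]
  ]
}}

```text
time: 5.78
eef_pos: [0.4582, -0.0439, 0.1043]
tcp_rot: [0.642, -0.302, 0.299, -0.638]
contact_force: [-0.5, 0.7, -0.3]
opening: 0.231
finger_force: 0.0
```

```bash
python3 -c "
from h import *
st()
F=Ro.from_euler('z',np.pi)
plan(W([-.079,-.092,.103]),tool(1.57,TH+.61)*F,4)
r=tool(1.57,TH+.61)*F
print('per 1mm +y:',r.inv().apply(RP.apply([0,1,0])).round(3),'+x',r.inv().apply(RP.apply([1,0,0])).round(3))"
```

```text
t 5.78 q [-0.905, 0.364, 2.447, 1.543, 1.573, 0.332] P(printer) [-0.1353, -0.095, 0.1043] w [0.4582, -0.0439, 0.1043] z [0.818, 0.575, -0.007] y [-0.007, -0.002, -1.0] F [-0.4, 0.69, -0.26]
q [-0.905, 0.364, 2.447, 1.543, 1.573, 0.332] F [-0.5, 0.7, -0.3] n 4
[[0.002, 0.001, -0.0], [0.0075, 0.0002, 0.0119]]
[[0.002, 0.001, -0.0], [0.0075, 0.0003, 0.0119]]
[[0.002, 0.001, -0.0], [0.0075, 0.0003, 0.012]]
[[0.002, 0.001, -0.0], [0.0074, 0.0003, 0.012]]
per 1mm +y: [-0.82  -0.     0.573] +x [ 0.573 -0.001  0.82 ]
```

Emit:
{"api": "drive_tool", "payload": {
  "moves": [
    [[0, 0, 0], [0.0075, 0, 0.012], 0.02],
    [[0, 0, 0], [0.0075, 0, 0.012], 0.02],
    [[0, 0, 0], [0.0075, 0, 0.012], 0.02],
    [[0, 0, 0], [0.0075, 0, 0.012], 0.02],
    [[0, 0, 0], [0, 0, 0], 0.02]
  ]
}}

```text
time: 6.4
eef_pos: [0.5151, -0.0347, 0.1035]
tcp_rot: [0.642, -0.302, 0.297, -0.639]
contact_force: [-0.1, 0.7, 0.1]
opening: 0.237
finger_force: 0.0
```

```bash
python3 -c "
from h import *
st()"
```

```text
t 6.4 q [-0.765, 0.417, 2.349, 1.67, 1.525, 0.377] P(printer) [-0.0778, -0.0903, 0.1035] w [0.5151, -0.0347, 0.1035] z [0.816, 0.578, -0.007] y [-0.007, -0.001, -1.0] F [-0.0, 0.73, 0.15]
```

Emit:
{"api": "drive_tool", "payload": {
  "moves": [
    [[0, 0, 0], [-0.0025, 0, 0.0017], 0.02],
    [[0, 0, 0], [-0.0025, 0, 0.0017], 0.02],
    [[0, 0, 0], [-0.0025, 0, 0.0017], 0.02],
    [[0, 0, 0], [-0.0025, 0, 0.0017], 0.02],
    [[0, 0, 0], [-0.0025, 0, 0.0017], 0.02]
  ]
}}

```text
time: 7.02
eef_pos: [0.5127, -0.0199, 0.1034]
tcp_rot: [0.642, -0.303, 0.298, -0.639]
contact_force: [0.9, -1.0, -0.0]
opening: 0.231
finger_force: 0.0
```

Emit:
{"api": "drive_tool", "payload": {
  "moves": [
    [[0, 0, 0], [-0.0025, 0, 0.0017], 0.02],
    [[0, 0, 0], [-0.0025, 0, 0.0017], 0.02],
    [[0, 0, 0], [-0.0025, 0, 0.0017], 0.02],
    [[0, 0, 0], [-0.0025, 0, 0.0017], 0.02],
    [[0, 0, 0], [0, 0, 0], 0.02]
  ]
}}

```text
time: 7.65
eef_pos: [0.5114, -0.0077, 0.1033]
tcp_rot: [0.642, -0.303, 0.297, -0.639]
contact_force: [-0.4, 0.5, -0.7]
opening: 0.231
finger_force: 0.0
```

Emit:
{"api": "drive_tool", "payload": {
  "moves": [
    [[0, 0, 0], [-0.0025, 0, 0.0017], 0.02],
    [[0, 0, 0], [-0.0025, 0, 0.0017], 0.02],
    [[0, 0, 0], [-0.0025, 0, 0.0017], 0.02],
    [[0, 0, 0], [-0.0025, 0, 0.0017], 0.02],
    [[0, 0, 0], [0, 0, 0], 0.02]
  ]
}}

```text
time: 8.28
eef_pos: [0.5103, 0.0043, 0.1033]
tcp_rot: [0.642, -0.303, 0.297, -0.639]
contact_force: [0.0, 0.7, 0.2]
opening: 0.233
finger_force: 0.0
```

Emit:
{"api": "drive_tool", "payload": {
  "moves": [
    [[0, 0, 0], [-0.0025, 0, 0.0017], 0.02],
    [[0, 0, 0], [-0.0025, 0, 0.0017], 0.02],
    [[0, 0, 0], [-0.0025, 0, 0.0017], 0.02],
    [[0, 0, 0], [-0.0025, 0, 0.0017], 0.02],
    [[0, 0, 0], [0, 0, 0], 0.02]
  ]
}}

```text
time: 8.9
eef_pos: [0.5091, 0.0164, 0.1033]
tcp_rot: [0.642, -0.303, 0.297, -0.639]
contact_force: [-1.1, -0.9, 0.7]
opening: 0.235
finger_force: 0.0
```

Emit:
{"api": "drive_tool", "payload": {
  "moves": [
    [[0, 0, 0], [-0.0025, 0, 0.0017], 0.02],
    [[0, 0, 0], [-0.0025, 0, 0.0017], 0.02],
    [[0, 0, 0], [-0.0025, 0, 0.0017], 0.02],
    [[0, 0, 0], [-0.0025, 0, 0.0017], 0.02],
    [[0, 0, 0], [0, 0, 0], 0.02]
  ]
}}

```text
time: 9.52
eef_pos: [0.5079, 0.0284, 0.1033]
tcp_rot: [0.642, -0.303, 0.297, -0.639]
contact_force: [0.0, -0.0, -0.8]
opening: 0.232
finger_force: 0.0
```

Emit:
{"api": "drive_tool", "payload": {
  "moves": [
    [[0, 0, 0], [-0.0025, 0, 0.0017], 0.02],
    [[0, 0, 0], [-0.0025, 0, 0.0017], 0.02],
    [[0, 0, 0], [-0.0025, 0, 0.0017], 0.02],
    [[0, 0, 0], [-0.0025, 0, 0.0017], 0.02],
    [[0, 0, 0], [0, 0, 0], 0.02]
  ]
}}

```text
time: 10.15
eef_pos: [0.5067, 0.0404, 0.1033]
tcp_rot: [0.642, -0.303, 0.297, -0.639]
contact_force: [0.3, 0.5, -0.2]
opening: 0.233
finger_force: 0.0
```

Emit:
{"api": "drive_tool", "payload": {
  "moves": [
    [[0, 0, 0], [-0.0025, 0, 0.0017], 0.02],
    [[0, 0, 0], [-0.0025, 0, 0.0017], 0.02],
    [[0, 0, 0], [-0.0025, 0, 0.0017], 0.02],
    [[0, 0, 0], [-0.0025, 0, 0.0017], 0.02],
    [[0, 0, 0], [0, 0, 0], 0.02]
  ]
}}

```text
time: 10.78
eef_pos: [0.5056, 0.0525, 0.1033]
tcp_rot: [0.642, -0.303, 0.297, -0.639]
contact_force: [-0.1, 0.6, -0.2]
opening: 0.234
finger_force: 0.0
```

```bash
python3 -c "
from h import *
st()"
```

```text
t 10.78 q [-0.587, 0.37, 2.443, 1.844, 1.472, 0.322] P(printer) [-0.0803, -0.0027, 0.1033] w [0.5056, 0.0525, 0.1033] z [0.817, 0.577, -0.007] y [-0.009, 0.0, -1.0] F [-0.09, 0.57, -0.23]
```

Emit:
{"api": "drive_tool", "payload": {
  "moves": [
    [[0, 0, 0], [-0.0025, 0, 0.0017], 0.02],
    [[0, 0, 0], [-0.0025, 0, 0.0017], 0.02],
    [[0, 0, 0], [-0.0025, 0, 0.0017], 0.02],
    [[0, 0, 0], [-0.0025, 0, 0.0017], 0.02],
    [[0, 0, 0], [0, 0, 0], 0.02]
  ]
}}

```text
time: 11.4
eef_pos: [0.5044, 0.0645, 0.1033]
tcp_rot: [0.642, -0.303, 0.297, -0.639]
contact_force: [-1.0, -0.2, -0.7]
opening: 0.237
finger_force: 0.0
```

Emit:
{"api": "drive_tool", "payload": {
  "moves": [
    [[0, 0, 0], [-0.0025, 0, 0.0017], 0.02],
    [[0, 0, 0], [-0.0025, 0, 0.0017], 0.02],
    [[0, 0, 0], [-0.0025, 0, 0.0017], 0.02],
    [[0, 0, 0], [-0.0025, 0, 0.0017], 0.02],
    [[0, 0, 0], [0, 0, 0], 0.02]
  ]
}}

```text
time: 12.02
eef_pos: [0.5035, 0.076, 0.1034]
tcp_rot: [0.642, -0.303, 0.298, -0.639]
contact_force: [-2.4, -3.3, 0.2]
opening: 0.237
finger_force: 1.7
```

```bash
python3 -c "
from h import *
st()"
```

```text
t 12.03 q [-0.527, 0.361, 2.46, 1.903, 1.456, 0.307] P(printer) [-0.0805, 0.0209, 0.1034] w [0.5035, 0.076, 0.1034] z [0.818, 0.575, -0.007] y [-0.008, 0.0, -1.0] F [-2.67, -3.08, 0.23]
```

Contact at ~4 N. The elbow is near its limit, so I'll check reach with a wider yaw about the touching corner.

Run:
```python
from kin import *
s=ctrl.get_state();P=L(s["eef_pos"])
def off(f):return np.array([.017*np.cos(f)-.011*np.sin(f),.017*np.sin(f)+.011*np.cos(f),0])
C=P+off(.613);print("corner",C)
for f in(.7,.75,.8):
  for dy,z,dx in((0,.103,0),(.014,.113,0),(.014,.145,0),(.014,.16,0)):
    p=C-off(f)+[dx,dy,0];p[2]=z;w=W(p)-K[6]*RP.apply([np.cos(f),np.sin(f),0])
    b=least_squares(lambda q:wr(q,K[:6])-w,[-.5,.3,2.4]);print(f,dy,z,p.round(4),b.x.round(3))
p=C-off(.76)
plan(W(p),tool(1.57,TH+.76)*Ro.from_euler('z',np.pi),2)
```

```text
corner [-0.07289455  0.03969992  0.10341452]
0.7 0 0.103 [-0.0788  0.0203  0.103 ] [-0.544  0.388  2.418]
0.7 0.014 0.113 [-0.0788  0.0343  0.113 ] [-0.509  0.349  2.436]
0.7 0.014 0.145 [-0.0788  0.0343  0.145 ] [-0.509  0.238  2.459]
0.7 0.014 0.16 [-0.0788  0.0343  0.16  ] [-0.509  0.187  2.468]
0.75 0 0.103 [-0.0778  0.0201  0.103 ] [-0.55   0.4    2.394]
0.75 0.014 0.113 [-0.0778  0.0341  0.113 ] [-0.517  0.362  2.412]
0.75 0.014 0.145 [-0.0778  0.0341  0.145 ] [-0.517  0.255  2.434]
0.75 0.014 0.16 [-0.0778  0.0341  0.16  ] [-0.517  0.205  2.443]
0.8 0 0.103 [-0.0768  0.0198  0.103 ] [-0.554  0.413  2.369]
0.8 0.014 0.113 [-0.0768  0.0338  0.113 ] [-0.522  0.375  2.387]
0.8 0.014 0.145 [-0.0768  0.0338  0.145 ] [-0.522  0.272  2.409]
0.8 0.014 0.16 [-0.0768  0.0338  0.16  ] [-0.522  0.224  2.417]
q [-0.527, 0.361, 2.46, 1.903, 1.456, 0.307] F [-2.4, -3.3, 0.2] n 2
[[0.003, -0.073, -0.003], [0.0012, -0.0, 0.0009]]
[[0.003, -0.073, -0.003], [0.0012, -0.0, 0.0008]]
```

Emit:
{"api": "drive_tool", "payload": {
  "moves": [
    [[0, -0.045, 0], [0.001, 0, 0.0005], 0.02],
    [[0, -0.045, 0], [0.001, 0, 0.0005], 0.02],
    [[0, 0, 0], [-0.0023, 0, 0.0019], 0.02],
    [[0, 0, 0], [-0.0023, 0, 0.0019], 0.02],
    [[0, 0, 0], [0, 0, 0], 0.02]
  ]
}}

```text
time: 12.65
eef_pos: [0.5057, 0.0808, 0.1036]
tcp_rot: [0.654, -0.274, 0.269, -0.651]
contact_force: [2.8, -5.0, -0.8]
opening: 0.235
finger_force: 2.1
```

```bash
python3 -c "
from h import *
st()"
```

```text
t 12.65 q [-0.53, 0.38, 2.421, 1.813, 1.479, 0.334] P(printer) [-0.078, 0.0255, 0.1036] w [0.5057, 0.0808, 0.1036] z [0.764, 0.645, -0.006] y [-0.008, -0.001, -1.0] F [2.37, -5.22, -0.82]
```

Emit:
{"api": "drive_tool", "payload": {
  "moves": [
    [[0, 0, 0], [-0.0023, 0, 0.0019], 0.02],
    [[0, 0, 0], [-0.0023, 0, 0.0019], 0.02],
    [[0, 0, 0], [-0.0015, 0, 0.0013], 0.02],
    [[0, 0, 0], [0, 0, 0], 0.02]
  ]
}}

```text
time: 13.15
eef_pos: [0.5055, 0.0881, 0.1037]
tcp_rot: [0.654, -0.275, 0.27, -0.651]
contact_force: [1.9, -6.2, -0.6]
opening: 0.234
finger_force: 2.8
```

```bash
python3 -c "
from h import *
st()"
```

```text
t 13.15 q [-0.511, 0.377, 2.426, 1.833, 1.473, 0.33] P(printer) [-0.0776, 0.0328, 0.1037] w [0.5055, 0.0881, 0.1037] z [0.765, 0.644, -0.007] y [-0.008, -0.001, -1.0] F [1.4, -6.29, -0.65]
```

Emit:
{"api": "drive_tool", "payload": {
  "moves": [
    [[0, 0, 0], [-0.0012, 0, 0.001], 0.02],
    [[0, 0, 0], [0, 0, 0], 0.02]
  ]
}}

```text
time: 13.4
eef_pos: [0.5054, 0.0895, 0.1037]
tcp_rot: [0.654, -0.275, 0.27, -0.651]
contact_force: [3.1, -6.9, -0.7]
opening: 0.234
finger_force: 2.9
```

```bash
python3 -c "
from h import *
st()"
```

```text
t 13.4 q [-0.508, 0.377, 2.427, 1.837, 1.472, 0.329] P(printer) [-0.0775, 0.0342, 0.1037] w [0.5054, 0.0895, 0.1037] z [0.765, 0.644, -0.007] y [-0.008, -0.001, -1.0] F [2.5, -7.11, -0.66]
```

Emit:
{"api": "drive_tool", "payload": {
  "moves": [
    [[0, 0, 0], [-0.0005, -0.003, 0.0005], 0.02],
    [[0, 0, 0], [0, -0.003, 0], 0.02],
    [[0, 0, 0], [0, -0.003, 0], 0.02],
    [[0, 0, 0], [0, 0, 0], 0.02]
  ]
}}

```text
time: 13.9
eef_pos: [0.5035, 0.0917, 0.1109]
tcp_rot: [0.656, -0.275, 0.268, -0.65]
contact_force: [-2.1, -6.0, -3.5]
opening: 0.24
finger_force: 3.0
```

Emit:
{"api": "drive_tool", "payload": {
  "moves": [
    [[0, 0, 0], [0, -0.003, 0], 0.02],
    [[0, 0, 0], [0, -0.002, 0], 0.02],
    [[0, 0, 0], [0, 0, 0], 0.02]
  ]
}}

```text
time: 14.28
eef_pos: [0.5032, 0.0917, 0.1144]
tcp_rot: [0.657, -0.276, 0.267, -0.649]
contact_force: [-1.6, -7.0, -8.0]
opening: 0.235
finger_force: 4.6
```

```bash
python3 -c "
from h import *
st()"
```

```text
t 14.28 q [-0.506, 0.33, 2.442, 1.83, 1.455, 0.365] P(printer) [-0.0795, 0.0366, 0.1144] w [0.5032, 0.0917, 0.1144] z [0.763, 0.646, -0.016] y [-0.017, -0.004, -1.0] F [-2.2, -6.89, -7.96]
```

Emit:
{"api": "drive_tool", "payload": {
  "moves": [
    [[0, 0, 0], [0, -0.002, 0], 0.02],
    [[0, 0, 0], [0, 0, 0], 0.02]
  ]
}}

```text
time: 14.52
eef_pos: [0.5032, 0.0917, 0.1163]
tcp_rot: [0.657, -0.277, 0.267, -0.649]
contact_force: [-1.0, -6.6, -8.4]
opening: 0.236
finger_force: 4.8
```

```bash
python3 -c "
from h import *
st()"
```

```text
t 14.53 q [-0.506, 0.323, 2.444, 1.829, 1.454, 0.37] P(printer) [-0.0795, 0.0366, 0.1163] w [0.5032, 0.0917, 0.1163] z [0.763, 0.646, -0.016] y [-0.018, -0.004, -1.0] F [-1.5, -6.54, -8.37]
```

Moved the full 2 mm with no rise in force, so the hood is free. Keep lifting.

Emit:
{"api": "drive_tool", "payload": {
  "moves": [
    [[0, 0, 0], [0, -0.004, 0], 0.02],
    [[0, 0, 0], [0, -0.004, 0], 0.02],
    [[0, 0, 0], [0, -0.004, 0], 0.02],
    [[0, 0, 0], [0, -0.004, 0], 0.02]
  ]
}}

```text
time: 15.02
eef_pos: [0.5033, 0.0918, 0.1319]
tcp_rot: [0.657, -0.277, 0.266, -0.648]
contact_force: [1.9, -5.5, -9.3]
opening: 0.236
finger_force: 5.1
```

```bash
python3 -c "
from h import *
st()"
```

```text
t 15.03 q [-0.505, 0.268, 2.455, 1.824, 1.441, 0.413] P(printer) [-0.0794, 0.0367, 0.1319] w [0.5033, 0.0918, 0.1319] z [0.763, 0.646, -0.017] y [-0.019, -0.004, -1.0] F [1.45, -5.66, -9.32]
```

Emit:
{"api": "drive_tool", "payload": {
  "moves": [
    [[0, 0, 0], [0, -0.004, 0], 0.02],
    [[0, 0, 0], [0, -0.004, 0], 0.02],
    [[0, 0, 0], [0, -0.004, 0], 0.02],
    [[0, 0, 0], [0, -0.004, 0], 0.02],
    [[0, 0, 0], [0, -0.004, 0], 0.02]
  ]
}}

```text
time: 15.65
eef_pos: [0.504, 0.0922, 0.1556]
tcp_rot: [0.655, -0.273, 0.268, -0.652]
contact_force: [2.0, 0.8, -5.2]
opening: 0.233
finger_force: 2.1
```

```bash
python3 -c "
from h import *
st()"
```

```text
t 15.65 q [-0.504, 0.198, 2.465, 1.818, 1.437, 0.469] P(printer) [-0.0787, 0.037, 0.1556] w [0.504, 0.0922, 0.1556] z [0.761, 0.649, -0.007] y [-0.008, -0.0, -1.0] F [2.07, 0.68, -5.23]
```

Emit:
{"api": "drive_tool", "payload": {
  "moves": [
    [[0, 0, 0], [0.012, -0.006, -0.005], 0.02],
    [[0, 0, 0], [0.012, -0.007, -0.004], 0.02],
    [[0, 0, 0], [0.012, -0.009, -0.004], 0.02],
    [[0, 0, 0], [0.012, -0.009, -0.004], 0.02],
    [[0, 0, 0], [0.012, -0.009, -0.004], 0.02]
  ]
}}

```text
time: 16.27
eef_pos: [0.5327, 0.0333, 0.1959]
tcp_rot: [0.654, -0.273, 0.268, -0.652]
contact_force: [-2.8, 2.5, -3.7]
opening: 0.234
finger_force: 2.2
```

```bash
python3 -c "
from h import *
st()
c=ctrl.read_camera('scene');cv2.imwrite('pics/s2.png',cv2.resize(c['image'][100:280,110:350,::-1],None,fx=3,fy=3,interpolation=cv2.INTER_CUBIC))"
```

```text
t 16.27 q [-0.602, 0.15, 2.381, 1.719, 1.461, 0.608] P(printer) [-0.0548, -0.024, 0.1959] w [0.5327, 0.0333, 0.1959] z [0.762, 0.648, -0.006] y [-0.008, -0.0, -1.0] F [-2.62, 2.75, -3.73]
```

View pics/s2.png

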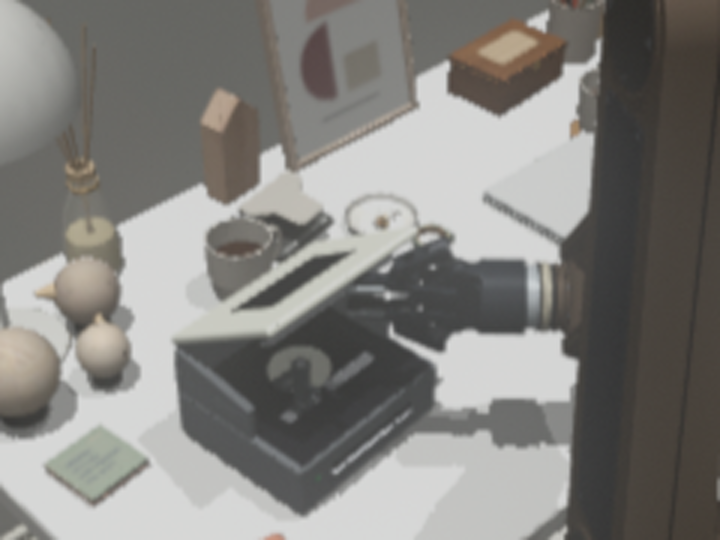

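The view shows the hood raised about 0.5 rad, with the gripper beneath it and the hub plate at crop (300,365). Continue along the arc.

Emit:
{"api": "drive_tool", "payload": {
  "moves": [
    [[0, 0, 0], [0.006, -0.012, 0.007], 0.02],
    [[0, 0, 0], [0.007, -0.011, 0.008], 0.02],
    [[0, 0, 0], [0.007, -0.0105, 0.008], 0.02],
    [[0, 0, 0], [0.007, -0.009, 0.009], 0.02],
    [[0, 0, 0], [0.008, -0.007, 0.01], 0.02]
  ]
}}

```text
time: 16.95
eef_pos: [0.588, 0.0386, 0.2459]
tcp_rot: [0.654, -0.273, 0.269, -0.652]
contact_force: [-2.0, -1.0, -3.5]
opening: 0.234
finger_force: 1.9
```

```bash
python3 -c "
from h import *
st()"
```

```text
t 16.95 q [-0.518, 0.124, 2.268, 1.768, 1.386, 0.736] P(printer) [0.0007, -0.0231, 0.2459] w [0.588, 0.0386, 0.2459] z [0.763, 0.647, -0.004] y [-0.006, 0.001, -1.0] F [-2.03, -0.87, -3.49]
```

Emit:
{"api": "drive_tool", "payload": {
  "moves": [
    [[0, 0, 0], [0.0075, -0.004, 0.009], 0.02],
    [[0, 0, 0], [0.0075, -0.003, 0.009], 0.02],
    [[0, 0, 0], [0.0075, -0.002, 0.009], 0.02],
    [[0, 0, 0], [0, 0, 0], 0.02]
  ]
}}

```text
time: 17.45
eef_pos: [0.6245, 0.0416, 0.2568]
tcp_rot: [-0.653, 0.272, -0.271, 0.653]
contact_force: [2.1, 0.4, 6.4]
opening: 0.236
finger_force: 2.9
```

```bash
python3 -c "
from h import *
st()
c=ctrl.read_camera('scene');cv2.imwrite('pics/s3.png',cv2.resize(c['image'][80:260,110:350,::-1],None,fx=3,fy=3,interpolation=cv2.INTER_CUBIC))"
```

```text
t 17.45 q [-0.474, 0.172, 2.187, 1.797, 1.352, 0.759] P(printer) [0.0374, -0.0231, 0.2568] w [0.6245, 0.0416, 0.2568] z [0.763, 0.647, 0.001] y [-0.0, 0.002, -1.0] F [2.09, 0.2, 6.43]
```

View pics/s3.png

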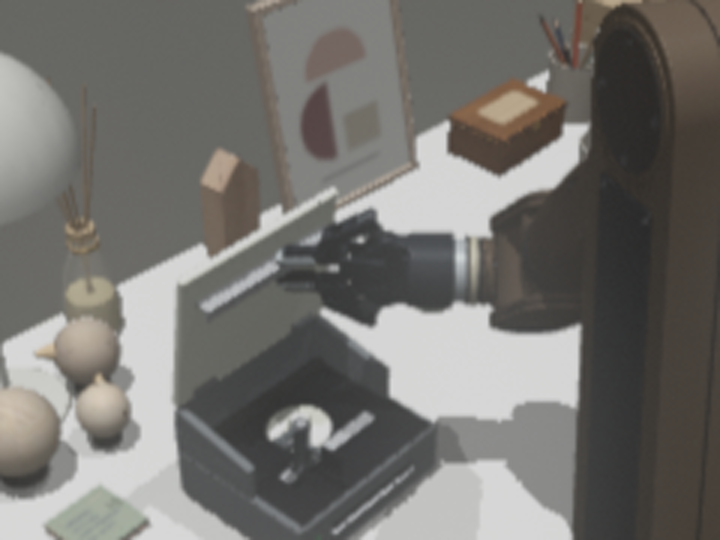

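The hood is at about 1.4 rad, with the fingers straddling the rail at crop (290,265). Push a little further forward while rising with the rail.

Emit:
{"api": "drive_tool", "payload": {
  "moves": [
    [[0, 0, 0], [0, -0.003, 0], 0.02],
    [[0, 0, 0], [0.003, -0.003, 0.004], 0.02],
    [[0, 0, 0], [0.003, -0.001, 0.004], 0.02],
    [[0, 0, 0], [0.003, -0.001, 0.004], 0.02],
    [[0, 0, 0], [0, 0, 0], 0.02]
  ]
}}

```text
time: 18.12
eef_pos: [0.6374, 0.0446, 0.2605]
tcp_rot: [0.655, -0.274, 0.268, -0.652]
contact_force: [-0.3, -0.5, -0.1]
opening: 0.236
finger_force: 0.2
```

```bash
python3 -c "
from h import *
st()"
```

```text
t 18.12 q [-0.456, 0.184, 2.158, 1.801, 1.331, 0.779] P(printer) [0.0505, -0.0211, 0.2605] w [0.6374, 0.0446, 0.2605] z [0.762, 0.648, -0.007] y [-0.009, 0.0, -1.0] F [-0.34, -0.52, -0.05]
```

Emit:
{"api": "drive_tool", "payload": {
  "moves": [
    [[0, 0, 0], [0.003, -0.001, 0.004], 0.02],
    [[0, 0, 0], [0, 0, 0], 0.02],
    [[0, 0, 0], [0, 0, 0], 0.02],
    [[0, 0, 0], [-0.006, 0, -0.008], 0.02],
    [[0, 0, 0], [-0.013, 0, -0.015], 0.02]
  ]
}}

```text
time: 18.75
eef_pos: [0.6122, 0.0422, 0.2626]
tcp_rot: [0.654, -0.273, 0.269, -0.652]
contact_force: [-0.4, -0.3, -0.9]
opening: 0.236
finger_force: 0.0
```

```bash
python3 -c "
from h import *
st()
c=ctrl.read_camera('scene');cv2.imwrite('pics/s4.png',cv2.resize(c['image'][80:260,110:350,::-1],None,fx=3,fy=3,interpolation=cv2.INTER_CUBIC))
plan(np.array([.52,-.09,.30]),tool(0.0,.5)*Ro.from_euler('z',np.pi),9)"
```

```text
t 18.75 q [-0.485, 0.133, 2.214, 1.781, 1.353, 0.777] P(printer) [0.0251, -0.0215, 0.2626] w [0.6122, 0.0422, 0.2626] z [0.762, 0.648, -0.006] y [-0.007, -0.0, -1.0] F [-0.44, -0.23, -0.89]
q [-0.486, 0.13, 2.218, 1.78, 1.355, 0.777] F [-0.8, 1.1, -0.4] n 9
[[-0.172, 0.025, 0.024], [0.0033, -0.0042, -0.0175]]
[[-0.172, 0.025, 0.024], [0.0037, -0.0012, -0.0179]]
[[-0.172, 0.025, 0.024], [0.0042, 0.0018, -0.0178]]
[[-0.172, 0.025, 0.024], [0.0047, 0.0047, -0.0171]]
[[-0.172, 0.025, 0.024], [0.0053, 0.0074, -0.0159]]
[[-0.172, 0.025, 0.024], [0.0059, 0.0099, -0.0143]]
[[-0.172, 0.025, 0.024], [0.0065, 0.012, -0.0122]]
[[-0.172, 0.025, 0.024], [0.0071, 0.0138, -0.0098]]
[[-0.172, 0.025, 0.024], [0.0076, 0.0151, -0.0071]]
```

View pics/s4.png

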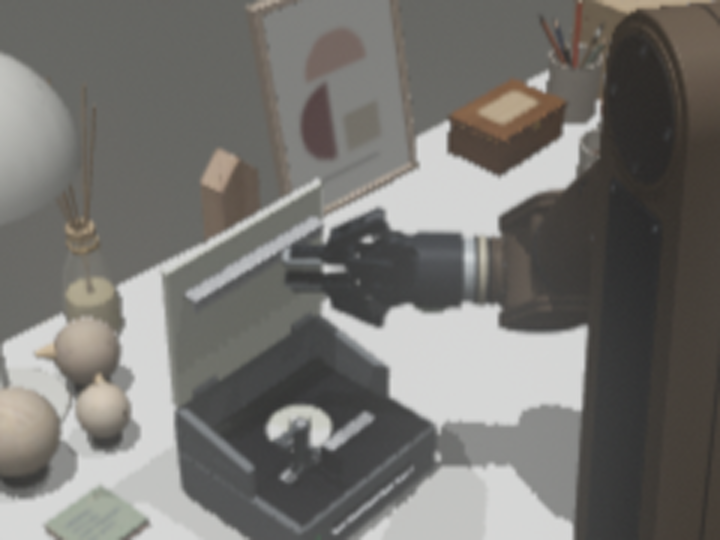

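The hood now leans slightly past upright and clear of the fingers; the hub is visible at crop (300,425). I'll check its angle numerically and head for the roll.

Run:
```python
from h import *
c=ctrl.read_camera("scene")
print("seen TL",(164.3,170),"TR",(110+320/3,80+182/3))
for th in(1.45,1.55,1.65,1.75):
  for y in(.106,-.106):
    e=np.array([.08,0,.139])+.165*np.array([-np.cos(th),0,np.sin(th)])+.004*np.array([-np.sin(th),0,-np.cos(th)]);e[1]=y
    b=e+.010*np.array([np.sin(th),0,np.cos(th)])
    print(th,proj(c,W(e)).round(1),proj(c,W(b)).round(1))
plan(np.array([.468,-.305,.17]),tool(0.0,1.65)*Ro.from_euler('z',np.pi),10)
```

```text
seen TL (164.3, 170) TR (216.66666666666669, 140.66666666666666)
1.45 [168.9 174.1] [166.4 172.3]
1.45 [221.5 142.7] [219.1 141.2]
1.55 [164.8 171.2] [162.3 169.7]
1.55 [217.6 140.3] [215.2 139.1]
1.65 [160.8 168.9] [158.4 167.7]
1.65 [213.6 138.4] [211.3 137.4]
1.75 [156.9 167.1] [154.6 166.2]
1.75 [209.7 136.9] [207.5 136.3]
q [-0.486, 0.132, 2.217, 1.781, 1.353, 0.778] F [1.3, 0.7, -0.3] n 10
[[-0.146, -0.067, -0.068], [0.0146, 0.0093, -0.0346]]
[[-0.146, -0.067, -0.068], [0.0114, 0.0152, -0.0337]]
[[-0.146, -0.067, -0.068], [0.008, 0.0206, -0.0317]]
[[-0.146, -0.067, -0.068], [0.0044, 0.0255, -0.0288]]
[[-0.146, -0.067, -0.068], [0.0007, 0.0296, -0.0249]]
[[-0.146, -0.067, -0.068], [-0.0029, 0.0328, -0.0203]]
[[-0.146, -0.067, -0.068], [-0.0064, 0.0351, -0.015]]
[[-0.146, -0.067, -0.068], [-0.0097, 0.0363, -0.0092]]
[[-0.146, -0.067, -0.068], [-0.0126, 0.0364, -0.0031]]
[[-0.146, -0.067, -0.068], [-0.0151, 0.0355, 0.003]]
```

Emit:
{"api": "drive_tool", "payload": {
  "moves": [
    [[-0.146, -0.067, -0.068], [0.015, 0.009, -0.035], 0.085],
    [[-0.146, -0.067, -0.068], [0.011, 0.015, -0.034], 0.085],
    [[-0.146, -0.067, -0.068], [0.008, 0.021, -0.032], 0.085],
    [[-0.146, -0.067, -0.068], [0.004, 0.025, -0.029], 0.085],
    [[-0.146, -0.067, -0.068], [0.001, 0.03, -0.025], 0.085]
  ]
}}

```text
time: 19.48
eef_pos: [0.5399, -0.1344, 0.2173]
tcp_rot: [0.913, -0.129, 0.148, -0.357]
contact_force: [-1.0, 0.5, -0.3]
opening: 0.993
finger_force: 0.0
```

Emit:
{"api": "drive_tool", "payload": {
  "moves": [
    [[-0.146, -0.067, -0.068], [-0.003, 0.033, -0.02], 0.085],
    [[-0.146, -0.067, -0.068], [-0.006, 0.035, -0.015], 0.085],
    [[-0.146, -0.067, -0.068], [-0.01, 0.036, -0.009], 0.085],
    [[-0.146, -0.067, -0.068], [-0.013, 0.036, -0.003], 0.085],
    [[-0.146, -0.067, -0.068], [-0.015, 0.035, 0.003], 0.085]
  ]
}}

```text
time: 20.1
eef_pos: [0.4685, -0.3063, 0.1714]
tcp_rot: [0.999, 0.04, -0.001, 0.003]
contact_force: [-0.1, 0.9, 0.6]
opening: 0.992
finger_force: 0.0
```

Run:
```python
from h import *
st()
plan(np.array([.468,-.305,.17]),tool(0.0,1.65)*Ro.from_euler('z',np.pi))
c=ctrl.read_camera("wrist");np.savez("w0.npz",**c);cv2.imwrite("pics/w0.png",c["image"][:,:,::-1])
print("expected roll px",proj(c,[.468,-.305,.018]))
```

```text
t 20.1 q [-0.758, 0.11, 1.929, -0.005, 1.1, 0.735] P(printer) [-0.146, -0.3574, 0.1714] w [0.4685, -0.3063, 0.1714] z [-0.002, -0.005, -1.0] y [0.0, -1.0, 0.005] F [-0.02, 0.89, 0.56]
q [-0.758, 0.11, 1.929, -0.005, 1.1, 0.735] F [-0.1, 0.9, 0.6] n 1
[[0.005, 0.002, 0.001], [-0.0004, -0.0014, 0.0014]]
expected roll px [249.0720466  172.99371866]
```

View pics/w0.png

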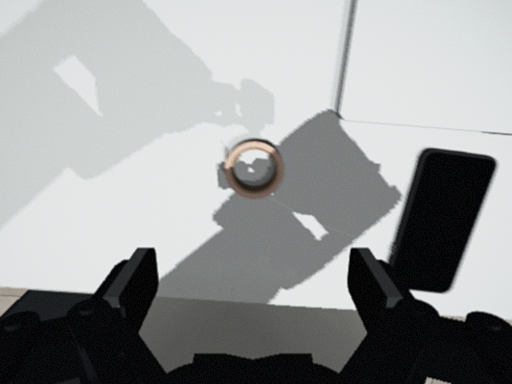

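Run:
```python
from h import *
c=dict(np.load("w0.npz"));im=c["image"];hsv=cv2.cvtColor(im,cv2.COLOR_RGB2HSV)
m=((hsv[...,1]>60)&((hsv[...,0]<20)|(hsv[...,0]>170))&(hsv[...,2]>70)).astype(np.uint8);m[:110]=0;m[215:]=0;m[:,:200]=0;m[:,310:]=0
pts=cv2.findNonZero(m);(x,y),r=cv2.minEnclosingCircle(pts);print(len(pts),x,y,r)
p=ray(c,x,y,.014);print(p)
plan(np.array([p[0],p[1],.05]),tool(0.0,1.65)*Ro.from_euler('z',np.pi),2)
```

```text
574 253.5 168.5 28.991477966308594
[ 0.47127445 -0.30864748  0.014     ]
q [-0.759, 0.111, 1.931, -0.01, 1.097, 0.735] F [-1.3, 0.1, -0.5] n 2
[[0.004, 0.003, 0.001], [0.0022, 0.0004, 0.0601]]
[[0.004, 0.003, 0.001], [0.002, 0.0007, 0.0601]]
```

The wrist picture shows the pink ring at (253,168), with radius about 30 px, between the jaws and clear of the phone at (447,220). Descend and grip.

Emit:
{"api": "drive_tool", "payload": {
  "moves": [
    [[0.004, 0.003, 0.001], [0.002, 0.0005, 0.06], 0.085],
    [[0.004, 0.003, 0.001], [0.002, 0.0005, 0.06], 0.085],
    [[0, 0, 0], [0, 0, 0.02], 0.085],
    [[0, 0, 0], [0, 0, 0.012], 0.085],
    [[0, 0, 0], [0, 0, 0], 0.04]
  ],
  "grip_force": 20
}}

```text
time: 20.78
eef_pos: [0.4732, -0.3055, 0.0197]
tcp_rot: [0.999, 0.038, 0.003, -0.004]
contact_force: [-0.6, 0.5, 0.3]
opening: 0.814
finger_force: 0.0
```

Emit:
{"api": "drive_tool", "payload": {
  "moves": [
    [[0, 0, 0], [0, 0, 0], 0.04],
    [[0, 0, 0], [0, 0, 0], 0.04],
    [[0, 0, 0], [0, 0, 0], 0.04],
    [[0, 0, 0], [0, 0, 0], 0.04]
  ]
}}

```text
time: 21.28
eef_pos: [0.4738, -0.3061, 0.0211]
tcp_rot: [0.999, 0.038, 0.004, -0.003]
contact_force: [-0.5, 0.7, 6.7]
opening: 0.597
finger_force: 21.1
```

Run:
```python
from h import *
st()
```

```text
t 21.27 q [-0.757, 0.342, 1.976, 0.012, 0.822, 0.729] P(printer) [-0.1406, -0.3576, 0.0211] w [0.4738, -0.3061, 0.0211] z [0.008, 0.005, -1.0] y [-0.004, -1.0, -0.005] F [-0.49, 0.73, 6.71]
```

Emit:
{"api": "drive_tool", "payload": {
  "moves": [
    [[0, 0, 0], [0, 0, -0.01], 0.04],
    [[0, 0, 0], [0, 0, -0.05], 0.04],
    [[0, 0, 0], [0, 0, -0.06], 0.04],
    [[0, 0, 0], [0, 0, -0.06], 0.04]
  ]
}}

```text
time: 21.78
eef_pos: [0.4713, -0.3061, 0.2007]
tcp_rot: [0.999, 0.038, 0.002, -0.004]
contact_force: [1.1, -1.2, -1.4]
opening: 0.593
finger_force: 21.2
```

Run:
```python
from h import *
st()
c=ctrl.read_camera("top");im=c["image"];h=W([.013,0,.073]);u,v=proj(c,h);print("exp hub px",u,v)
cv2.imwrite("pics/t2.png",cv2.resize(im[140:270,130:350,::-1],None,fx=3.6,fy=3.6,interpolation=cv2.INTER_CUBIC))
m=(im[...,1]>110).astype(np.uint8);m2=np.zeros_like(m);m2[int(v)-15:int(v)+16,int(u)-15:int(u)+16]=m[int(v)-15:int(v)+16,int(u)-15:int(u)+16]
n,l,s,ce=cv2.connectedComponentsWithStats(m2);print(s.tolist(),ce.round(1).tolist())
```

```text
t 21.77 q [-0.76, 0.084, 1.9, 0.01, 1.161, 0.73] P(printer) [-0.1431, -0.3574, 0.2007] w [0.4713, -0.3061, 0.2007] z [0.005, 0.008, -1.0] y [-0.004, -1.0, -0.008] F [1.02, -1.25, -1.38]
exp hub px 215.21709796959405 189.9046802650564
[[0, 0, 512, 384, 196105], [204, 179, 27, 26, 495], [200, 198, 2, 4, 8]] [[255.6, 191.5], [215.7, 192.5], [200.5, 199.5]]
```

View pics/t2.png

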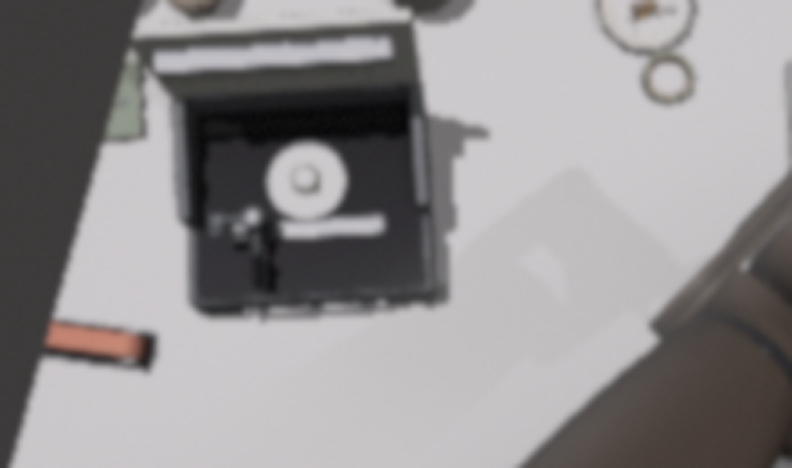

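The top view shows the white rest plate centred at crop (306,180), where I expected it within 0.5 px. Go above it, just in front of centre to stay clear of the rail and the catch post.

Run:
```python
from h import *
plan(W([.003,0,.19]),tool(0.0,1.65)*Ro.from_euler('z',np.pi),8)
```

```text
q [-0.76, 0.076, 1.889, 0.01, 1.164, 0.731] F [3.8, -1.2, 5.4] n 8
[[0.0, -0.002, -0.0], [0.0176, -0.0452, 0.0027]]
[[0.0, -0.002, -0.0], [0.0177, -0.0452, 0.0027]]
[[0.0, -0.002, -0.0], [0.0177, -0.0452, 0.0027]]
[[0.0, -0.002, -0.0], [0.0177, -0.0452, 0.0027]]
[[0.0, -0.002, -0.0], [0.0177, -0.0452, 0.0027]]
[[0.0, -0.002, -0.0], [0.0177, -0.0452, 0.0027]]
[[0.0, -0.002, -0.0], [0.0178, -0.0451, 0.0027]]
[[0.0, -0.002, -0.0], [0.0178, -0.0451, 0.0027]]
```

Emit:
{"api": "drive_tool", "payload": {
  "moves": [
    [[0, -0.002, 0], [0.0177, -0.0452, 0.0027], 0.04],
    [[0, -0.002, 0], [0.0177, -0.0452, 0.0027], 0.04],
    [[0, -0.002, 0], [0.0177, -0.0452, 0.0027], 0.04],
    [[0, -0.002, 0], [0.0177, -0.0452, 0.0027], 0.04],
    [[0, -0.002, 0], [0.0177, -0.0452, 0.0027], 0.04]
  ]
}}

```text
time: 22.45
eef_pos: [0.5428, -0.0727, 0.1873]
tcp_rot: [0.999, 0.038, -0.003, -0.004]
contact_force: [-0.8, -0.0, -1.3]
opening: 0.596
finger_force: 21.2
```

Emit:
{"api": "drive_tool", "payload": {
  "moves": [
    [[0, -0.002, 0], [0.0177, -0.0452, 0.0027], 0.04],
    [[0, -0.002, 0], [0.0177, -0.0452, 0.0027], 0.04],
    [[0, -0.002, 0], [0.0177, -0.0452, 0.0027], 0.04],
    [[0, 0, 0], [0, 0, 0], 0.04]
  ]
}}

```text
time: 22.95
eef_pos: [0.5853, 0.0679, 0.1796]
tcp_rot: [0.999, 0.04, -0.006, -0.004]
contact_force: [0.4, 0.5, 0.5]
opening: 0.595
finger_force: 21.3
```

Run:
```python
from h import *
st()
c=ctrl.read_camera("wrist");np.savez("w1.npz",**c);im=c["image"]
cv2.imwrite("pics/w1.png",im[:,:,::-1])
s=ctrl.get_state()["eef_pos"]
print("hub px",proj(c,W([.013,0,.073])),"roll top px if centred",proj(c,s-[0,0,.003]),"bottom",proj(c,s-[0,0,.021]))
plan(W([.005,0,.125]),tool(0.0,1.65)*Ro.from_euler('z',np.pi),2)
```

```text
t 22.95 q [-0.059, 0.171, 1.845, 0.008, 1.138, 1.428] P(printer) [0.0005, 0.0063, 0.1796] w [0.5853, 0.0679, 0.1796] z [-0.011, 0.009, -1.0] y [0.001, -1.0, -0.009] F [0.41, 0.43, 0.49]
hub px [261.40962521 172.21296877] roll top px if centred [254.46836693 266.05428041] bottom [254.54672827 246.02658059]
q [-0.062, 0.17, 1.846, 0.007, 1.139, 1.427] F [0.3, -0.7, 0.1] n 2
[[-0.004, 0.006, -0.0], [0.0028, 0.0026, 0.0272]]
[[-0.004, 0.006, -0.0], [0.0026, 0.0025, 0.0273]]
```

View pics/w1.png

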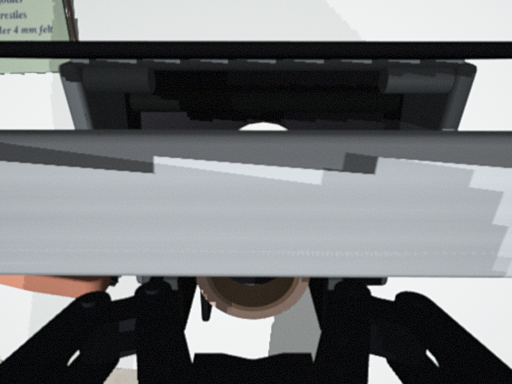

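The wrist view is blocked by the hood's steel rail (rows 130–275). The roll's lower arc shows at (253,295). I'll check where the camera body sits relative to the hood.

Run:
```python
from h import *
c=dict(np.load("w1.npz"));o=-c["R"].T@c["t"];print("cam printer",L(o).round(4),"axis",RP.inv().apply(c["R"][2]).round(3))
for th in(1.5,1.55,1.6):
  P=lambda r,d:W(np.array([.08,0,.139])+r*np.array([-np.cos(th),0,np.sin(th)])+d*np.array([-np.sin(th),0,-np.cos(th)]))
  print(th,"rail flange near/far",[proj(c,P(r,d)).round(0).tolist() for r in(.115,.131) for d in(.004,.02)],"edge",proj(c,P(.165,.004)).round(0),proj(c,P(.165,-.006)).round(0))
```

```text
cam printer [0.0805 0.0047 0.3041] axis [-0.319  0.008 -0.948]
1.5 rail flange near/far [[285.0, 159.0], [282.0, 246.0], [297.0, 203.0], [290.0, 314.0]] edge [ 517. 1034.] [1015. 1138.]
1.55 rail flange near/far [[286.0, 123.0], [283.0, 219.0], [300.0, 147.0], [294.0, 277.0]] edge [ 825. 1096.] [-2105.  1145.]
1.6 rail flange near/far [[288.0, 83.0], [285.0, 189.0], [303.0, 82.0], [297.0, 231.0]] edge [-24120.   1606.] [-273. 1281.]
```

The hood still stands at 1.55 rad. The camera side of the gripper is right at the hood, though, so I'll back off and turn the tool half a turn to bring the camera to the front.

Emit:
{"api": "drive_tool", "payload": {
  "moves": [
    [[0, 0, 0], [-0.03, 0, 0], 0.04],
    [[0, 0, 0], [-0.03, 0, 0], 0.04],
    [[0, 0, -0.185], [0, 0, 0], 0.04],
    [[0, 0, -0.185], [0, 0, 0], 0.04],
    [[0, 0, -0.185], [0, 0, 0], 0.04]
  ]
}}

```text
time: 23.62
eef_pos: [0.5251, 0.0591, 0.1806]
tcp_rot: [0.95, 0.312, -0.004, -0.005]
contact_force: [-0.6, 0.7, 0.0]
opening: 0.592
finger_force: 21.3
```

Emit:
{"api": "drive_tool", "payload": {
  "moves": [
    [[0, 0, -0.185], [0, 0, 0], 0.04],
    [[0, 0, -0.185], [0, 0, 0], 0.04],
    [[0, 0, -0.185], [0, 0, 0], 0.04],
    [[0, 0, -0.185], [0, 0, 0], 0.04],
    [[0, 0, -0.185], [0, 0, 0], 0.04]
  ]
}}

```text
time: 24.25
eef_pos: [0.5252, 0.0591, 0.1805]
tcp_rot: [0.711, 0.703, -0.002, -0.007]
contact_force: [-0.1, -0.2, -0.6]
opening: 0.595
finger_force: 21.3
```

Emit:
{"api": "drive_tool", "payload": {
  "moves": [
    [[0, 0, -0.185], [0, 0, 0], 0.04],
    [[0, 0, -0.185], [0, 0, 0], 0.04],
    [[0, 0, -0.185], [0, 0, 0], 0.04],
    [[0, 0, -0.185], [0, 0, 0], 0.04],
    [[0, 0, -0.185], [0, 0, 0], 0.04]
  ]
}}

```text
time: 24.88
eef_pos: [0.5252, 0.0591, 0.1806]
tcp_rot: [0.322, 0.947, 0.001, -0.007]
contact_force: [0.3, 0.1, 0.1]
opening: 0.593
finger_force: 21.3
```

Emit:
{"api": "drive_tool", "payload": {
  "moves": [
    [[0, 0, -0.185], [0, 0, 0], 0.04],
    [[0, 0, -0.185], [0, 0, 0], 0.04],
    [[0, 0, -0.185], [0, 0, 0], 0.04],
    [[0, 0, 0], [0, 0, 0], 0.04]
  ]
}}

```text
time: 25.38
eef_pos: [0.5252, 0.0593, 0.1805]
tcp_rot: [0.055, 0.998, 0.003, -0.006]
contact_force: [0.3, -0.1, -0.3]
opening: 0.595
finger_force: 21.3
```

Run:
```python
from h import *
st()
plan(W([.003,0,.165]),tool(0.0,1.65),3)
```

```text
t 25.38 q [-0.082, 0.037, 1.989, 0.007, 1.128, -1.547] P(printer) [-0.0602, 0.0025, 0.1805] w [0.5252, 0.0593, 0.1805] z [-0.011, 0.008, -1.0] y [0.188, 0.982, 0.006] F [0.24, -0.16, -0.3]
q [-0.082, 0.037, 1.989, 0.007, 1.128, -1.547] F [0.3, -0.1, -0.3] n 3
[[0.002, -0.004, -0.063], [-0.0209, 0.0031, 0.0049]]
[[0.002, -0.004, -0.063], [-0.021, 0.0018, 0.005]]
[[0.002, -0.004, -0.063], [-0.0211, 0.0005, 0.0051]]
```

Emit:
{"api": "drive_tool", "payload": {
  "moves": [
    [[0.002, -0.004, -0.063], [-0.021, 0.003, 0.004], 0.04],
    [[0.002, -0.004, -0.063], [-0.021, 0.002, 0.005], 0.04],
    [[0.002, -0.004, -0.063], [-0.021, 0.0005, 0.005], 0.04],
    [[0, 0, 0], [0, 0, 0], 0.04]
  ]
}}

```text
time: 25.88
eef_pos: [0.589, 0.0626, 0.1655]
tcp_rot: [-0.04, 0.999, 0.001, -0.0]
contact_force: [-0.6, -0.3, -0.2]
opening: 0.593
finger_force: 21.3
```

Run:
```python
from h import *
st()
c=ctrl.read_camera("wrist");im=c["image"];np.savez("w2.npz",**c)
s=ctrl.get_state()["eef_pos"]
hsv=cv2.cvtColor(im,cv2.COLOR_RGB2HSV)
m=((hsv[...,1]>60)&((hsv[...,0]<20)|(hsv[...,0]>170))&(hsv[...,2]>50)).astype(np.uint8)
e=proj(c,s-[0,0,.003]);print("expected top centre",e,"hub plate",proj(c,W([.013,0,.073])),"hub top",proj(c,W([.013,0,.087])))
for f,b in(((26,0),.026),):
  for a in range(0,360,45):print(a,proj(c,s+RP.apply([b*np.cos(np.radians(a)),b*np.sin(np.radians(a)),-.003])).round(0),end=" ")
cv2.imwrite("pics/w2.png",im[:,:,::-1])
```

```text
t 25.88 q [-0.066, 0.188, 1.853, 0.001, 1.102, -1.717] P(printer) [0.0037, 0.0007, 0.1655] w [0.589, 0.0626, 0.1655] z [-0.001, 0.001, -1.0] y [0.0, 1.0, 0.001] F [-0.59, -0.22, -0.16]
expected top centre [254.27891613 266.10391734] hub plate [252.18266567 210.32183182] hub top [252.18503883 218.25411423]
0 [254. 315.] 45 [294. 301.] 90 [313. 266.] 135 [298. 228.] 180 [254. 211.] 225 [211. 228.] 270 [195. 266.] 315 [214. 301.]
```

View pics/w2.png

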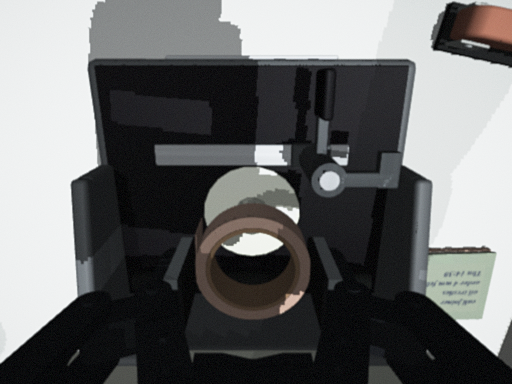

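The roll's top face spans columns 195–311 with its far edge at row 318, within ~1.5 mm of where it should be in the jaws. The hub plate is centred at (252,213), also as expected. Lower it onto the hub.

Emit:
{"api": "drive_tool", "payload": {
  "moves": [
    [[0, 0, 0], [0, 0, 0.035], 0.04],
    [[0, 0, 0], [-0.0083, -0.0007, 0], 0.04],
    [[0, 0, 0], [0, 0, 0.015], 0.04],
    [[0, 0, 0], [0, 0, 0.012], 0.04],
    [[0, 0, 0], [0, 0, 0], 0.04]
  ]
}}

```text
time: 26.55
eef_pos: [0.596, 0.0635, 0.1026]
tcp_rot: [-0.042, 0.999, 0.001, -0.001]
contact_force: [-0.6, 1.3, 0.0]
opening: 0.599
finger_force: 21.3
```

Run:
```python
from h import *
st()
```

```text
t 26.55 q [-0.064, 0.283, 1.867, 0.001, 0.994, -1.718] P(printer) [0.0107, 0.001, 0.1026] w [0.596, 0.0635, 0.1026] z [-0.003, 0.002, -1.0] y [-0.003, 1.0, 0.002] F [-0.49, 1.33, 0.03]
```

Emit:
{"api": "drive_tool", "payload": {
  "moves": [
    [[0, 0, 0], [0, 0, 0.004], 0.04],
    [[0, 0, 0], [0, 0, 0.003], 0.04],
    [[0, 0, 0], [0, 0, 0], 0.04]
  ]
}}

```text
time: 26.92
eef_pos: [0.5969, 0.0634, 0.0968]
tcp_rot: [-0.042, 0.999, 0.001, -0.0]
contact_force: [1.1, 0.4, 0.3]
opening: 0.597
finger_force: 21.3
```

Run:
```python
from h import *
st()
```

```text
t 26.93 q [-0.064, 0.292, 1.869, 0.001, 0.981, -1.719] P(printer) [0.0116, 0.0009, 0.0968] w [0.5969, 0.0634, 0.0968] z [-0.0, 0.001, -1.0] y [-0.004, 1.0, 0.001] F [1.1, 0.34, 0.29]
```

Emit:
{"api": "drive_tool", "payload": {
  "moves": [
    [[0, 0, 0], [0, 0, 0.0015], 0.04],
    [[0, 0, 0], [0, 0, 0], 0.055],
    [[0, 0, 0], [0, 0, 0], 0.07],
    [[0, 0, 0], [0, 0, 0], 0.07],
    [[0, 0, 0], [0, 0, 0], 0.07]
  ]
}}

```text
time: 27.55
eef_pos: [0.597, 0.0634, 0.0955]
tcp_rot: [-0.042, 0.999, 0.001, 0.0]
contact_force: [1.0, -0.8, 0.3]
opening: 0.819
finger_force: 0.0
```

Emit:
{"api": "drive_tool", "payload": {
  "moves": [
    [[0, 0, 0], [0, 0, -0.01], 0.07],
    [[0, 0, 0], [0, 0, -0.02], 0.07],
    [[0, 0, 0], [0.02, 0, -0.04], 0.07],
    [[0, 0, 0], [0.04, 0, -0.04], 0.07],
    [[0, 0, 0], [0.05, 0, -0.03], 0.07]
  ]
}}

```text
time: 28.18
eef_pos: [0.4876, 0.0538, 0.2395]
tcp_rot: [-0.042, 0.999, 0.0, 0.003]
contact_force: [0.8, 0.1, 0.7]
opening: 0.815
finger_force: 0.0
```

Emit:
{"api": "drive_tool", "payload": {
  "moves": [
    [[0, 0, 0], [0.02, -0.05, 0], 0.07],
    [[0, 0, 0], [0, -0.06, 0], 0.07],
    [[0, 0, 0], [0, -0.06, 0], 0.07],
    [[0, 0, 0], [0, -0.06, 0], 0.07],
    [[0, 0, 0], [0, 0, 0], 0.07]
  ]
}}

```text
time: 28.8
eef_pos: [0.4869, -0.1806, 0.2372]
tcp_rot: [-0.039, 0.999, -0.0, 0.001]
contact_force: [0.7, 0.2, -0.6]
opening: 0.817
finger_force: 0.0
```

Run:
```python
from h import *
st()
a=[]
for n in("scene","top"):
    c=ctrl.read_camera(n);im=c["image"];u,v=proj(c,W([.013,0,.09])).astype(int)
    a.append(cv2.resize(im[v-60:v+45,u-60:u+60,::-1],(396,346),interpolation=cv2.INTER_CUBIC))
    k=[proj(c,W([.013+.026*np.cos(t),.026*np.sin(t),.091])) for t in np.linspace(0,6.28,24)]
    for p in k: cv2.circle(a[-1],(int((p[0]-u+60.5)*3.3),int((p[1]-v+60.5)*3.3)),1,(0,255,0),-1)
cv2.imwrite("pics/end.png",np.hstack(a))
```

```text
t 28.8 q [-0.551, -0.052, 1.968, 0.001, 1.223, -2.2] P(printer) [-0.1175, -0.2336, 0.2372] w [0.4869, -0.1806, 0.2372] z [0.002, -0.001, -1.0] y [0.002, 1.0, -0.001] F [0.69, 0.1, -0.56]
```

View pics/end.png

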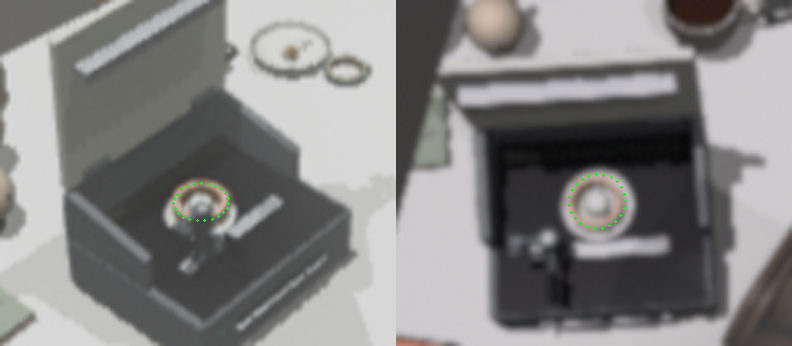

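Both views show the roll flat around the hub, on the expected outline, at (200,202) and (597,203). The hood is upright and the robot is clear, so I'm handing in.

```bash
python3 -c "
from plant import ctrl
print(ctrl.sign_off())"
```

```text
the job is handed in; nothing more can be done
None
```

The job is handed in: the catch was released gently, the hood stands upright at about 1.55 rad, and the pink roll sits flat on the hub with the robot clear; the judge's result was not shown.

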